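# Turn the lamp stand, lift out the amber bulb and set it softly in the tray's empty cup

### The arm

A 7-joint arm with a two-finger parallel gripper is mounted at the origin on a cart in front of the work surface, level with it; the furniture and walls round the work are solid. World frame = base frame: x ahead of the robot, y to its left, z up, the work surface at z = 0. Lengths are in m, angles in rad, forces in N, time in s.
With the tool pointing down it reaches from about 0.4 to 0.85 m from the base axis. Payload 10.4 kg.
Tool frame: the origin (TCP) lies on the centre line of the jaws, within the pads' length; the fingertips stand 22 mm ahead of it and the grasp point (between the pads) lies 3 mm ahead of it; z points along the fingers, y is the line along which they close (so a half turn about z gives the same grasp; the last joint's range is limited). The gripper opens to 87 mm and grips with 3 to 60 N. Pads are 19 mm wide; open, the fingers measure 117 mm over their backs; the gripper's body (75 mm by 190 mm) begins 51 mm behind the grasp point.
Start: joints at [-1.298, 0.332, -0.065, 1.46, 0.022, 1.35, -0.088], TCP at [0.182, 0.598, 0.245] pointing down, gripper open.
Joint ranges: [-2.6, 2.6], [-0.5, 2.12], [-1.47, 1.34], [0.16, 2.42], [-1.27, 4.41], [0.06, 2.06], [-2.6, 2.6]. Speed limits (rad/s): [2.22, 2.22, 2.79, 2.79, 3.14, 3.14, 3.14].

### API

Orientations are given as a unit quaternion [x, y, z, w].
In Python, from bench import r gives the robot as it stands.
- The arm moves only by the shell command python3 jog.py 'ROWS' [FORCE]. ROWS is a JSON list of rows, 1 to 12 of them, each of 5 numbers: dx, dy, dz in m, then a turn about the tool's z in rad, then the finger opening in m; each row is the pose to reach, as a shift and turn from the pose commanded when the command began, along the tool's axes at that moment; what a row does not reach only later rows make up. A row lasts 1/10 s, in which the tool goes at most 0.05 m and 0.15 rad, less where a joint would pass 70% of its speed; a pose out of reach is approached as far as the arm can. The fingers move at their own pace and stop on an object; FORCE is the grip in N (left out, the last holds). Time passes only in rows, so rows that do not move let the fingers close. It prints the time, the measured TCP pose, the force, the opening and the grip force at its end.
- r.read_state(): the state, without advancing time (a new reading comes with each control period).
- r.camera(name): name is "scene" or "top" or "wrist"; returns a dict with "img" (480x640x3 uint8, red, green, blue), "fx", "fy", "cx", "cy" (pixels), "k1" (the pictures are not rectified: a ray, as slopes to the right and down, at radius r is drawn at 1 + k1 r^2 times it, then the intrinsics apply), "pose" (4x4, takes a point from camera to world coordinates). Camera axes: x right, y down, z forward; pixel columns grow to the right and rows downward; lengths in m; the calibration is good to about 2 mm. A picture is of the moment at which its call begins. There is no depth.
- r.close_job(): hands the job in; it is judged then, once.
The state is a dict: "time": time; "joint_positions": joint angles; "joint_vel": joint speeds; "joint_torque": joint torques, N m; "ee_pos": TCP position; "eef_rot": TCP orientation; "ft_force": force on the tool from outside, world axes, zero at the start; "torque": the same for the moment, N m; "width": finger opening in m; "grip_force": force on a finger pad.
Only numpy, scipy, OpenCV 4.12 (cv2) and the standard library are available. Lean on these libraries where they do the work, as an engineer would, in place of code of your own. Each camera call takes 0.05 s, during which the arm holds its last target. There are 200 camera calls.

### The job

Turn the revolving lamp stand until the amber lamp stands at the open front, lift the lamp out, and set it upright in the one empty dished cup of the green tray. The glass is thin: hold the lamp lightly, feel for the cup as you lower it (the cups are screwed to different heights), neither press it in nor let it drop, and do not disturb the other lamps.

Things in the scene. Friction and masses are not known exactly. Their poses are not given: they have to be found in the camera images.
- amber_lamp: The lamp to pack: clear amber glass bulb with brass screw cap, standing glass down, cap up in a pocket of the revolving stand. 109 mm tall, 65 to 125 g. Origin: lowest point of the glass; z up through the cap, its axis. Round glass 62 mm in diameter, centre 31 mm above the origin; the neck narrows to 28 mm at 79 mm. The glass bears a push of 15 N, no more. The opal lamps have the same shape.
- amber_cap (a point): Middle of the amber lamp's brass cap, the place to grip: on its axis, 91 mm above its lowest point. The cap is 27 mm in diameter and runs from 12 mm below to 12 mm above this point; below it the glass neck widens, above it a black tip ends 18 mm above this point.
- lamp_stand: Revolving lamp stand: dark square base 290 x 290 mm, fixed. Origin on the bench, under the centre, on the turntable's axis; z up; its open front is its -x side. A fixed clear cover with aluminium edges (sides, back, roof, top 177 mm above the bench) stands over all from 47 mm in front of the axis to the back, so lamps can be lifted out only at the front.
- turntable: White disc, 134 mm radius, turning freely both ways about the stand's vertical axis with light friction (0.06 N m); stays where left. Origin on the axis at bench height. Four dished grey pockets, 90 degrees apart, on a 92 mm circle; their rims are 48 mm, the underside of a lamp in them 30 mm above the bench. Three hold lamps.
- handle (a point): Centre of the turntable's black bar handle, on the axis above the cover, 205 mm above the bench. Turns with the turntable. The bar is 66 mm long along this frame's x, 18 mm thick along its y (grip across y), 26 mm high; under it is a 30 mm round collar, from 21 to 11 mm below this point.
- tray: Green tray, 205 mm (x) by 292 mm (y), walls 36 mm high, fixed. Origin on the bench under its centre. Six white cups stand in it at x = -45 and 45, y = -88, 0 and 88 mm; five hold opal lamps, one is empty, a different one each time. The opal caps reach up to 168 mm above the bench. A tall cabinet stands behind (x over 0.65 m, y 0.05 to -0.31 m), a low vice between tray and lamp stand.
- free_post: The post of the one empty cup: origin on the cup's axis on the tray's floor, 5 mm above the bench; z up. The cup is a 45 degree cone, 22 mm high, 73 mm across the rim; the glass centres itself in it. Cups are screwed to different heights: a lamp seated here has its underside 32 to 56 mm above this origin, and the pose does not tell where. It does not yield.
- stand_opal_a: Opal (white glass) lamp of the same shape as the amber one, in a pocket of the revolving stand; it stays there and turns with it. Origin and axes as for the amber lamp.
- stand_opal_b: Opal (white glass) lamp of the same shape as the amber one, in a pocket of the revolving stand; it stays there and turns with it. Origin and axes as for the amber lamp.
- tray_opal_0: Opal (white glass) lamp of the same shape as the amber one, already packed in a cup of the tray; leave it alone. Origin and axes as for the amber lamp.
- tray_opal_1: Opal (white glass) lamp of the same shape as the amber one, already packed in a cup of the tray; leave it alone. Origin and axes as for the amber lamp.
- tray_opal_2: Opal (white glass) lamp of the same shape as the amber one, already packed in a cup of the tray; leave it alone. Origin and axes as for the amber lamp.
- tray_opal_3: Opal (white glass) lamp of the same shape as the amber one, already packed in a cup of the tray; leave it alone. Origin and axes as for the amber lamp.
- tray_opal_4: Opal (white glass) lamp of the same shape as the amber one, already packed in a cup of the tray; leave it alone. Origin and axes as for the amber lamp.

How it is judged:
On the way, in this order (a step that is already met when the one before it is completed fails the run):
1. the amber lamp, still in its pocket, has been turned to the open front of the stand (x of amber_lamp in the frame of lamp_stand below -0.078 m and horizontal distance between amber_lamp and lamp_stand below 0.1 m and height (world z) of amber_lamp below 0.04 m), for 0.2 s.
2. the amber lamp is lifted out of the stand, clear of its pocket (height (world z) of amber_lamp above 0.06 m and contact force between amber_lamp and the fingers above 0.5 N), for 0.1 s.
At the end, for the whole second after the job is handed in: The amber lamp sits in the tray's empty cup, at rest and released: its axis within 6 mm of the cup's axis, its underside 30 to 58 mm above the cup's foot, leaning less than 0.15 rad; the other lamps all still stand in their pockets and cups, leaning less than 0.25 rad (horizontal distance between amber_lamp and free_post below 0.006 m and z of amber_lamp in the frame of free_post between 0.03 and 0.058 m and angle between amber_lamp's own z axis and vertical below 0.15 rad and linear speed of amber_lamp below 0.02 m/s and angle between each of stand_opal_a, stand_opal_b, tray_opal_0, tray_opal_1, tray_opal_2, tray_opal_3, tray_opal_4's own z axis and vertical below 0.25 rad and horizontal distance between each of stand_opal_a, stand_opal_b and lamp_stand below 0.11 m); the robot touches nothing.
It fails at once if the amber lamp drops or strikes into the cup: it moves faster than 0.15 m/s with its underside less than 61 mm above the cup's foot (horizontal distance between amber_lamp and free_post below 0.03 m and z of amber_lamp in the frame of free_post below 0.061 m and linear speed of amber_lamp above 0.15 m/s).
It fails at once if the amber lamp is pressed or dropped into the cup or against the tray with more than 15 N (contact force between amber_lamp and free_post above 15 N or contact force between amber_lamp and tray above 15 N).
It fails at once if the amber lamp is squeezed: the two fingers together bear on it with more than 90 N (contact force between amber_lamp and the fingers above 90 N).
It fails at once if the amber lamp is knocked or forced against the stand or its turntable with more than 15 N (contact force between amber_lamp and lamp_stand above 15 N or contact force between amber_lamp and turntable above 15 N).
It fails at once if another lamp is disturbed: one in the tray is moved by more than 8 mm, or any opal lamp is tipped by more than 0.3 rad (distance of any of tray_opal_0, tray_opal_1, tray_opal_2, tray_opal_3, tray_opal_4 from where it was at the start of the episode above 0.008 m or angle between any of tray_opal_0, tray_opal_1, tray_opal_2, tray_opal_3, tray_opal_4, stand_opal_a, stand_opal_b's own z axis and vertical above 0.3 rad).
It also fails if it takes over 64 s, if anything falls off the work surface, if the arm or the gripper's body presses on something with over 40 N, if the wrist force passes 120 N, or if a joint passes its speed limit or range.

## Working session

There is one attempt and no reset: what is moved stays moved. The work goes in short steps, Python scripts to look and compute and a shell command to move; the robot and the scene stay as the last step left them, time stands still between calls to the robot, and variables do not carry over. Pictures are saved under pics/ and viewed, at most 12 in all, crops included, and the job is handed in when it is done.

```bash
ls; mkdir -p pics; python3 - <<'E'
from bench import r
import cv2,numpy as np
np.set_printoptions(precision=4,suppress=True)
s=r.read_state();print({k:np.round(v,4) for k,v in s.items()})
for n in("scene","top"):
    c=r.camera(n);cv2.imwrite(f"pics/{n}0.png",c["img"][:,:,::-1]);print(n,c["fx"],c["fy"],c["cx"],c["cy"],c["k1"]);print(c["pose"])
E
```

```text
bench.py
jog.py
pics
{'time': np.float64(0.0), 'joint_positions': array([-1.2976,  0.3329, -0.0647,  1.461 ,  0.0216,  1.3499, -0.0885]), 'joint_vel': array([ 0.0006,  0.0009,  0.0017,  0.0004,  0.0009,  0.0011, -0.0004]), 'joint_torque': array([  0.0009, -62.3254,   0.0253, -38.9887,  -0.0613,   0.0399,
         0.0002]), 'ee_pos': array([0.1821, 0.5975, 0.2437]), 'eef_rot': array([ 0.1473,  0.9891, -0.0007, -0.0001]), 'ft_force': array([ 0.6489, -0.2141,  0.1318]), 'torque': array([-0.0397,  0.0184,  0.0013]), 'grip_force': np.float64(0.0), 'width': np.float64(0.0872)}
scene 575.2613552986845 575.2613552986845 309.14133583507 233.99661907683438 0.025092109686897797
[[-0.0987 -0.4931  0.8644 -0.586 ]
 [-0.9949  0.0292 -0.0969  0.1291]
 [ 0.0225 -0.8695 -0.4934  0.8093]
 [ 0.      0.      0.      1.    ]]
top 604.836229791206 604.836229791206 312.2773515877154 236.6438073444218 -0.1395269738511682
[[ 0.223  -0.8259  0.5179 -0.1701]
 [-0.9748 -0.193   0.112  -0.1835]
 [ 0.0075 -0.5298 -0.8481  1.3593]
 [ 0.      0.      0.      1.    ]]
```

View pics/scene0.png

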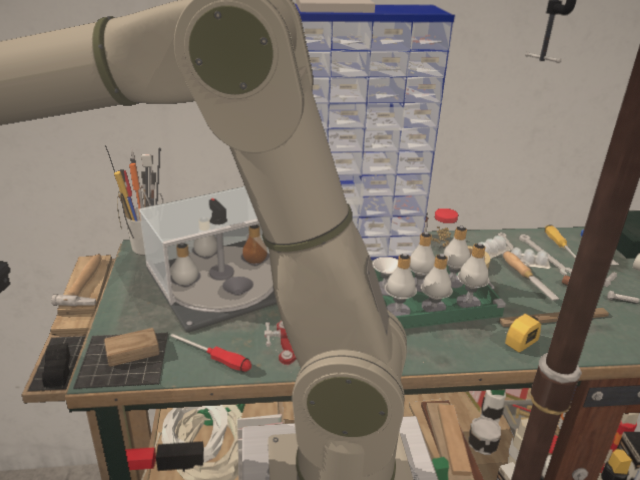

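View pics/top0.png

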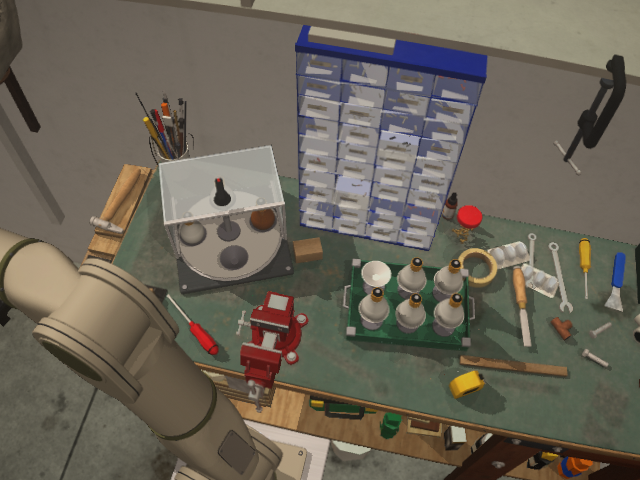

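The top view shows the stand with the handle at (222,190), amber at about (262,218) on the right, and the empty pocket in front at (233,257). The free cup is at (376,274), back-left of the tray. I'll enlarge both areas.

```bash
cat > h.py <<'E'
import numpy as np,cv2
def ray(c,uv):
    K=np.array([[c["fx"],0,c["cx"]],[0,c["fy"],c["cy"]],[0,0,1]])
    p=cv2.undistortPoints(np.array([[uv]],float),K,np.array([c["k1"],0,0,0,0.]))[0,0]
    d=c["pose"][:3,:3]@np.array([p[0],p[1],1.]);return c["pose"][:3,3],d/np.linalg.norm(d)
def plane(c,uv,z):
    o,d=ray(c,uv);return o+d*(z-o[2])/d[2]
def two(c1,u1,c2,u2):
    o1,d1=ray(c1,u1);o2,d2=ray(c2,u2)
    A=np.c_[d1,-d2];t=np.linalg.lstsq(A,o2-o1,rcond=None)[0]
    a,b=o1+d1*t[0],o2+d2*t[1];return (a+b)/2,np.linalg.norm(a-b)
def proj(c,P):
    q=np.linalg.inv(c["pose"])@np.r_[P,1];x,y=q[:2]/q[2];k=1+c["k1"]*(x*x+y*y)
    return np.array([c["fx"]*x*k+c["cx"],c["fy"]*y*k+c["cy"]])
E
python3 - <<'E'
import cv2
i=cv2.imread("pics/top0.png")
a=cv2.resize(i[145:295,150:310],None,fx=3.5,fy=3.5,interpolation=cv2.INTER_CUBIC)
b=cv2.resize(i[250:350,335:485],None,fx=3.5,fy=3.5,interpolation=cv2.INTER_CUBIC)
cv2.imwrite("pics/cropA.png",a);cv2.imwrite("pics/cropB.png",b)
E
```

```text
(no output)
```

View pics/cropA.png

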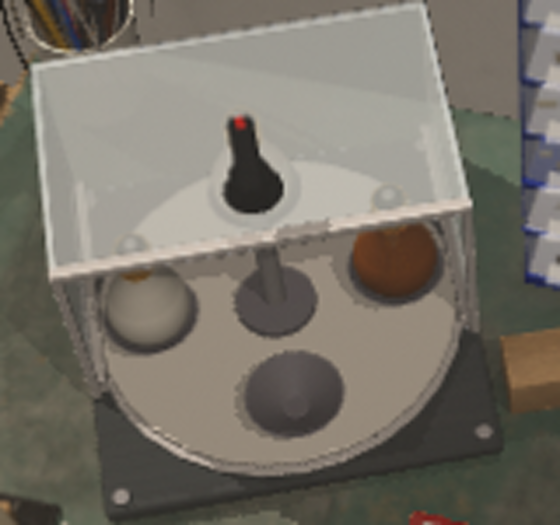

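View pics/cropB.png

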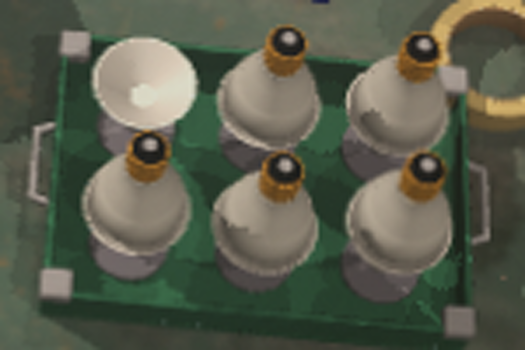

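Crop A: the bar runs from the collar (252,190) to a red-tipped end at (240,120). The roof's front edge runs (52,275)–(470,205), and the empty pocket is at (294,393). Crop B: tray corner blocks at (75,43), (455,78), (57,283) and (460,320), free cup rim centred at about (145,82).

```bash
cat > m1.py <<'E'
from bench import r
from h import *
np.set_printoptions(precision=4,suppress=True)
c=r.camera("top");s=r.camera("scene")
A=lambda u,v:(150+(u+.5)/3.5-.5,145+(v+.5)/3.5-.5)
B=lambda u,v:(335+(u+.5)/3.5-.5,250+(v+.5)/3.5-.5)
print("roof",*[plane(c,A(*p),.177)for p in[(33,67),(425,3),(470,205),(52,275)]],sep="\n")
print("pocket",plane(c,A(294,393),.048),"hub",plane(c,A(276,300),.04))
print("screws",plane(c,A(121,496),.02),plane(c,A(484,431),.02))
print("red",plane(c,A(240,123),.218))
print("handle collar",plane(c,A(253,190),.19))
print("amber sphere",plane(c,A(394,260),.061),"opal",plane(c,A(150,307),.061))
t=[plane(c,B(*p),.038)for p in[(75,43),(455,78),(460,320),(57,283)]]
print("tray",*t,"mean",np.mean(t,0),sep="\n")
for z in(.061,.073,.085):print("cup",plane(c,B(145,82),z))
print("cup two",two(c,B(145,82),s,(386,266)))
for p in[(288,42),(421,47),(149,147),(285,168),(425,168)]:print("cap",plane(c,B(*p),.155))
E
python3 m1.py
```

```text
roof
[0.675  0.3963 0.177 ]
[0.7955 0.1362 0.177 ]
[0.6283 0.0595 0.177 ]
[0.5091 0.3194 0.177 ]
pocket [0.5274 0.1682 0.048 ] hub [0.6049 0.2064 0.04  ]
screws [0.4324 0.272  0.02  ] [0.5432 0.0326 0.02  ]
red [0.6311 0.2199 0.218 ]
handle collar [0.5982 0.2036 0.19  ]
amber sphere [0.6459 0.1256 0.061 ] opal [0.5658 0.2884 0.061 ]
tray
[ 0.5888 -0.133   0.038 ]
[ 0.622  -0.4054  0.038 ]
[ 0.4363 -0.4271  0.038 ]
[ 0.4032 -0.156   0.038 ]
mean
[ 0.5126 -0.2804  0.038 ]
cup [ 0.5559 -0.1875  0.061 ]
cup [ 0.5492 -0.1875  0.073 ]
cup [ 0.5424 -0.1875  0.085 ]
cup two (array([ 0.5549, -0.1872,  0.0631]), np.float64(0.0007016897231161296))
cap [ 0.554  -0.2743  0.155 ]
cap [ 0.5702 -0.3613  0.155 ]
cap [ 0.4574 -0.1978  0.155 ]
cap [ 0.462  -0.2849  0.155 ]
cap [ 0.4819 -0.373   0.155 ]
```

Stand: yaw about 24.6°, axis about (0.607,0.207). Amber is at about -88.5° in the stand frame, so it needs to turn about -91°. The distances agree with the given sizes (0.1815 vs 0.184 across the pockets). Next I move above the handle and look with the wrist camera.

```bash
cat >> h.py <<'E'
from scipy.spatial.transform import Rotation as R
def delta(s,P,yang=None):
    "tool-axis shift to world TCP P, turn so that tool y heads to yang deg (mod 180)"
    M=R.from_quat(s["eef_rot"]).as_matrix();d=M.T@(np.array(P)-s["ee_pos"])
    a=np.degrees(np.arctan2(M[1,1],M[0,1]));t=0
    if yang is not None:t=-np.radians((yang-a+90)%180-90)
    print("shift",np.round(d,4),"turn %.3f"%t,"yang now %.1f"%a,"j7 %.2f"%s["joint_positions"][6])
E
python3 jog.py '[[0,0,-0.04,0,0.087],[-0.04,-0.02,-0.076,-0.1,0.087],[-0.085,-0.04,-0.076,-0.2,0.087],[-0.13,-0.062,-0.076,-0.3,0.087],[-0.175,-0.083,-0.076,-0.4,0.087],[-0.22,-0.105,-0.076,-0.5,0.087],[-0.265,-0.126,-0.076,-0.6,0.087],[-0.31,-0.148,-0.076,-0.7,0.087],[-0.355,-0.17,-0.076,-0.75,0.087],[-0.4,-0.19,-0.076,-0.75,0.087],[-0.44,-0.21,-0.076,-0.75,0.087],[-0.44,-0.21,-0.076,-0.75,0.087]]'
python3 - <<'E'
from bench import r
from h import *
s=r.read_state();print(s["ee_pos"],s["joint_positions"],s["ft_force"])
delta(s,(.607,.207,.32),116)
c=r.camera("wrist");print(c["pose"]);cv2.imwrite("pics/w1.png",c["img"][:,:,::-1])
E
```

```text
time: 1.4
ee_pos: [0.5465, 0.2614, 0.3201]
eef_rot: [-0.22, 0.975, -0.002, 0.0]
ft_force: [-0.4, -0.6, 0.4]
width: 0.0871
grip_force: 0.0
[0.5464616  0.26139275 0.32005282] [-0.67337303  0.25941428  0.18737146  1.40365846 -0.04417448  1.48328992
  1.52631599] [-0.40862321 -0.59097614  0.41962512]
shift [-0.0313 -0.0751  0.0003] turn -0.010 yang now 115.4 j7 1.53
[[-0.42928713  0.87212565  0.23475394  0.48194512]
 [ 0.90315584  0.41587926  0.10655498  0.23067326]
 [-0.00469997  0.25776208 -0.96619699  0.46021381]
 [ 0.          0.          0.          1.        ]]
```

View pics/w1.png

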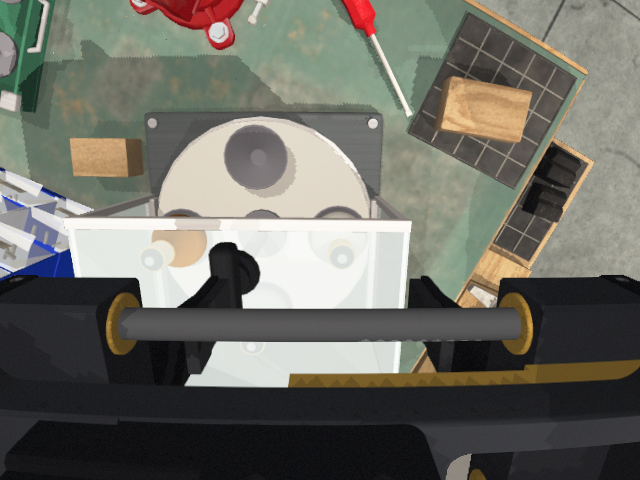

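The wrist view shows the bar's near end at (225,247) with the collar at (238,268), the empty pocket rim centred at (258,157), the base screws at (152,123) and (373,123), and the roof's front edge from (70,226) to (410,226).

```bash
python3 - <<'E'
from bench import r
from h import *
np.set_printoptions(precision=4,suppress=True)
c=r.camera("wrist");s=r.read_state()
print("pocket",plane(c,(257,157),.048));print("screws",plane(c,(152,123),.015),plane(c,(373,123),.015))
print("roof",plane(c,(70,226),.177),plane(c,(408,226),.177))
a,b=plane(c,(223,243),.218),plane(c,(229,310),.218);print("bar",a,b)
x=plane(c,(207,280),.218),plane(c,(243,280),.218);print("bar width",x)
delta(s,(.609,.207,.219),116)
E
```

```text
pocket [0.5193 0.1744 0.048 ]
screws [0.5394 0.0379 0.015 ] [0.4265 0.278  0.015 ]
roof [0.6252 0.0715 0.177 ] [0.5041 0.3244 0.177 ]
bar [0.5674 0.2004 0.218 ] [0.6133 0.2233 0.218 ]
bar width (array([0.5983, 0.2001, 0.218 ]), array([0.5868, 0.2237, 0.218 ]))
shift [-0.0335 -0.0835  0.1011] turn -0.002 yang now 115.9 j7 1.52
```

```bash
python3 - <<'E'
from bench import r
from h import *
delta(r.read_state(),(.603,.2115,.219),116)
E
python3 jog.py '[[-0.015,-0.035,0,0,0.087],[-0.03,-0.07,0.01,0,0.087],[-0.031,-0.074,0.04,0,0.07],[-0.031,-0.074,0.075,0,0.06],[-0.031,-0.074,0.1,0,0.05],[-0.031,-0.074,0.1,0,0.05]]' 4
python3 -c "
from bench import r
from h import *
c=r.camera('wrist');cv2.imwrite('pics/w2.png',c['img'][200:460,60:580,::-1])
delta(r.read_state(),(.603,.2115,.219),116)"
```

```text
shift [-0.03   -0.0768  0.1011] turn -0.002 yang now 115.9 j7 1.52
time: 2.1
ee_pos: [0.5995, 0.217, 0.2166]
eef_rot: [-0.226, 0.974, -0.0, -0.003]
ft_force: [-0.6, -0.0, -1.1]
width: 0.0626
grip_force: 0.0
shift [ 0.0004 -0.0061  0.0004] turn 0.003 yang now 116.1 j7 1.67
```

View pics/w2.png

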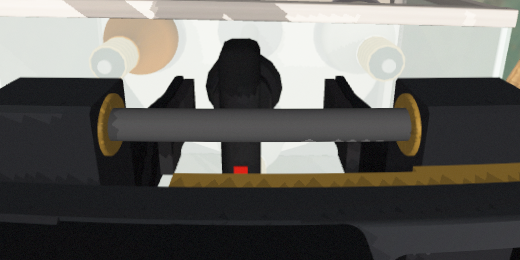

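The bar (crop column 241) lies left of the jaw centre (260), about 7 mm off. I'll shift by -6 mm in y and close gently.

```bash
python3 jog.py '[[0,-0.0065,-0.002,0,0.04],[0,-0.0065,-0.002,0,0.03],[0,-0.0065,-0.002,0,0.022],[0,-0.0065,-0.002,0,0.01],[0,-0.0065,-0.002,0,0.01],[0,-0.0065,-0.002,0,0.01],[0,-0.0065,-0.002,0,0.01],[0,-0.0065,-0.002,0,0.01]]' 4
```

```text
time: 2.95
ee_pos: [0.605, 0.2103, 0.2228]
eef_rot: [-0.225, 0.974, 0.0, 0.0]
ft_force: [-1.4, 1.4, 2.9]
width: 0.0179
grip_force: 4.0
```

```bash
python3 jog.py '[[0,0,0,0.03,0.01],[0,0,0,0.08,0.01],[0,0,0,0.15,0.01],[0,0,0,0.23,0.01],[0,0,0,0.31,0.01],[0,0,0,0.39,0.01],[0,0,0,0.47,0.01],[0,0,0,0.55,0.01],[0,0,0,0.63,0.01],[0,0,0,0.7,0.01],[0,0,0,0.76,0.01],[0,0,0,0.79,0.01]]' 6
python3 jog.py '[[0,0,0,0.03,0.01],[0,0,0,0.08,0.01],[0,0,0,0.15,0.01],[0,0,0,0.23,0.01],[0,0,0,0.31,0.01],[0,0,0,0.39,0.01],[0,0,0,0.47,0.01],[0,0,0,0.55,0.01],[0,0,0,0.63,0.01],[0,0,0,0.7,0.01],[0,0,0,0.76,0.01],[0,0,0,0.79,0.01]]'
python3 - <<'E'
from bench import r
from h import *
c=r.camera("top");cv2.imwrite("pics/t2.png",cv2.resize(c["img"][130:300,140:320,::-1],None,fx=3,fy=3,interpolation=cv2.INTER_CUBIC))
delta(r.read_state(),(.603,.2115,.219),25)
E
```

```text
time: 4.15
ee_pos: [0.605, 0.2108, 0.2229]
eef_rot: [0.168, 0.986, 0.001, 0.0]
ft_force: [-1.1, 3.3, 3.8]
width: 0.0183
grip_force: 6.0
time: 5.35
ee_pos: [0.6054, 0.2112, 0.2229]
eef_rot: [0.534, 0.845, 0.001, 0.0]
ft_force: [2.1, 4.5, 2.8]
width: 0.0179
grip_force: 6.0
shift [ 0.0013 -0.0021  0.0039] turn 0.006 yang now 25.3 j7 0.17
```

View pics/t2.png

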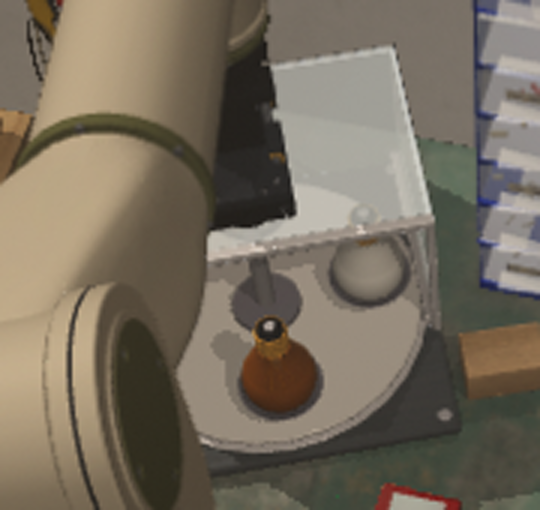

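Amber now stands at the front, with its tip at crop (268,327) and glass centre at (281,380). I'll release, rise, move over the lamp and re-orient.

```bash
python3 jog.py '[[0,0,0,0,0.05],[0,0,0,0,0.05],[0,0,0,0,0.06],[0,0,-0.03,0,0.06],[0,0,-0.06,0,0.06]]'
python3 - <<'E'
from bench import r
from h import *
c=r.camera("top")
A=lambda u,v:(140+(u+.5)/3-.5,130+(v+.5)/3-.5)
t=plane(c,A(268,325),.139);g=plane(c,A(281,379),.061);print("tip",t,"glass",g)
print("expected",np.array([.605,.2108])-.092*np.array([.905,.426]))
delta(r.read_state(),np.r_[(t+g)[:2]/2,.27],115.5)
E
```

```text
time: 5.9
ee_pos: [0.6045, 0.2094, 0.2823]
eef_rot: [0.534, 0.846, -0.001, -0.001]
ft_force: [0.5, -0.8, 1.3]
width: 0.0497
grip_force: 0.0
tip [0.52634937 0.16965438 0.139     ] glass [0.52285458 0.16624046 0.061     ]
expected [0.52174  0.171608]
shift [-0.0026 -0.0918  0.018 ] turn 1.570 yang now 25.5 j7 0.16
```

```bash
python3 jog.py '[[0,-0.01,0,-0.13,0.06],[0,-0.02,0,-0.27,0.06],[0,-0.03,0,-0.41,0.06],[0,-0.04,0,-0.55,0.06],[0,-0.05,0,-0.69,0.06],[0,-0.06,0,-0.83,0.06],[0,-0.07,0,-0.97,0.06],[0,-0.08,0,-1.11,0.06],[0,-0.09,0,-1.25,0.06],[-0.003,-0.092,0,-1.39,0.06],[-0.003,-0.092,0,-1.53,0.06],[-0.003,-0.092,0,-1.57,0.06]]'
python3 jog.py '[[0,0,0,0,0.06],[0,0,0,0,0.06]]'
python3 - <<'E'
from bench import r
from h import *
c=r.camera("wrist");cv2.imwrite("pics/w3.png",c["img"][100:480,:,::-1])
delta(r.read_state(),(.524,.169,.27),115.5)
for z,p in((.139,(.524,.169)),(.061,(.524,.169))):print(proj(c,(*p,z)))
E
```

```text
time: 7.15
ee_pos: [0.5232, 0.167, 0.2824]
eef_rot: [-0.222, 0.975, -0.0, -0.0]
ft_force: [-0.0, -0.2, -0.1]
width: 0.0602
grip_force: 0.0
time: 7.35
ee_pos: [0.5233, 0.1674, 0.2824]
eef_rot: [-0.219, 0.976, -0.0, -0.0]
ft_force: [-0.0, 0.3, -0.4]
width: 0.0601
grip_force: 0.0
shift [-0.0013  0.0011  0.0124] turn -0.003 yang now 115.3 j7 1.66
[321.43488751 239.8215542 ]
[321.00827128 220.87644423]
```

View pics/w3.png

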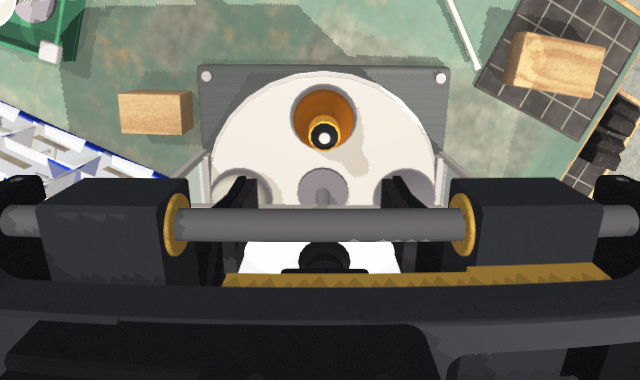

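The tip is at (323,237) in the full image and the glass centre at about (323,216), within about 3 px of the prediction. I'll compute the final grasp shift: grasp point 6 mm above the cap middle, so TCP z = 0.121+0.006+0.003 = 0.130.

```bash
python3 - <<'E'
from bench import r
from h import *
c=r.camera("wrist");t=plane(c,(323.5,237),.139);g=plane(c,(323.5,216),.061);print(t,g)
delta(r.read_state(),np.r_[t[:2],.13],115.5)
delta(r.read_state(),(.524,.1695,.13),115.5)
E
```

```text
[0.52115818 0.1695978  0.139     ] [0.51834748 0.1692218  0.061     ]
shift [0.001  0.0028 0.1524] turn -0.002 yang now 115.4 j7 1.66
shift [-0.0015  0.0015  0.1524] turn -0.002 yang now 115.4 j7 1.66
```

```bash
python3 jog.py '[[0.0005,0.002,0.03,0,0.06],[0.0005,0.002,0.06,0,0.06],[0.0005,0.002,0.09,0,0.055],[0.0005,0.002,0.115,0,0.05],[0.0005,0.002,0.135,0,0.05],[0.0005,0.002,0.147,0,0.05],[0.0005,0.002,0.15,0,0.05]]'
python3 jog.py '[[0,0,0,0,0.04],[0,0,0,0,0.036],[0,0,0,0,0.033],[0,0,0,0,0.03],[0,0,0,0,0.029],[0,0,0,0,0.028],[0,0,0,0,0.027],[0,0,0,0,0.02],[0,0,0,0,0.015],[0,0,0,0,0.015]]' 4
```

```text
time: 8.15
ee_pos: [0.5214, 0.1691, 0.1314]
eef_rot: [-0.22, 0.975, -0.0, -0.001]
ft_force: [-0.1, -0.2, 0.6]
width: 0.0496
grip_force: 0.0
time: 9.15
ee_pos: [0.522, 0.1694, 0.1326]
eef_rot: [-0.22, 0.975, 0.0, 0.0]
ft_force: [-0.0, 1.7, 1.3]
width: 0.0265
grip_force: 4.0
```

```bash
python3 jog.py '[[0,0,0,0,0.01],[0,0,-0.003,0,0.01],[0,0,-0.01,0,0.01],[0,0,-0.02,0,0.01],[0,0,-0.032,0,0.01],[0,0,-0.047,0,0.01],[0,0,-0.065,0,0.01],[0,0,-0.085,0,0.01],[0,0,-0.105,0,0.01],[0,0,-0.125,0,0.01],[0,0,-0.145,0,0.01],[0,0,-0.155,0,0.01]]' 8
python3 - <<'E'
from bench import r
from h import *
np.set_printoptions(precision=4,suppress=True)
s=r.read_state();print(s["ee_pos"],s["ft_force"],s["width"])
delta(s,(.49,-.10,.34),97);delta(s,(.549,-.187,.34),97)
c=r.camera("top");cv2.imwrite("pics/t4.png",c["img"][:,:,::-1])
E
```

```text
time: 10.35
ee_pos: [0.5226, 0.1693, 0.2904]
eef_rot: [-0.22, 0.975, 0.0, 0.002]
ft_force: [-0.4, -0.0, -0.9]
width: 0.0266
grip_force: 7.9
[0.5226 0.1693 0.2904] [-0.3581 -0.0157 -0.9068] 0.02664937293551978
shift [ 0.1449 -0.2292 -0.0502] turn 0.322 yang now 115.4 j7 1.65
shift [ 0.129  -0.3331 -0.0501] turn 0.322 yang now 115.4 j7 1.65
```

```bash
python3 jog.py '[[0.003,-0.01,-0.01,0.02,0.01],[0.012,-0.036,-0.025,0.06,0.01],[0.023,-0.07,-0.04,0.1,0.01],[0.035,-0.107,-0.05,0.15,0.01],[0.047,-0.144,-0.05,0.2,0.01],[0.059,-0.18,-0.05,0.25,0.01],[0.07,-0.212,-0.05,0.3,0.01],[0.078,-0.236,-0.05,0.32,0.01],[0.082,-0.248,-0.05,0.32,0.01],[0.082,-0.248,-0.05,0.32,0.01],[0.082,-0.248,-0.05,0.32,0.01]]'
python3 - <<'E'
from bench import r
from h import *
np.set_printoptions(precision=4,suppress=True)
c=r.camera("wrist");cv2.imwrite("pics/w5.png",c["img"][:,:,::-1])
delta(r.read_state(),(.549,-.187,.34),97)
for z,x in((.061,.556),(.073,.549),(.085,.542)):print(proj(c,(x,-.187,z)))
E
```

```text
time: 11.5
ee_pos: [0.5544, -0.0892, 0.3375]
eef_rot: [-0.062, 0.998, 0.0, -0.0]
ft_force: [-0.3, 1.0, -0.7]
width: 0.0261
grip_force: 7.9
shift [ 0.0179 -0.0971 -0.0026] turn 0.004 yang now 97.2 j7 1.84
[236.6725 201.353 ]
[234.7529 196.7915]
[232.7065 191.9239]
```

View pics/w5.png

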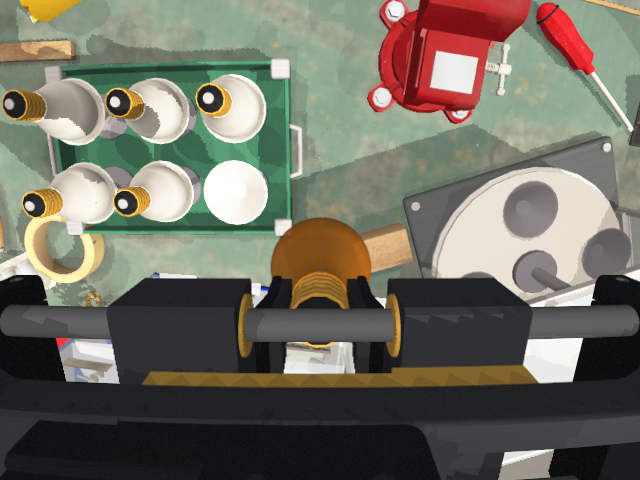

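The free cup is seen clearly at (236,192), 64 px across. The lamp hangs upright in the jaws. I'll fit the rim in both views and triangulate, plus the tray corner blocks.

```bash
python3 - <<'E'
from bench import r
from h import *
np.set_printoptions(precision=4,suppress=True)
w=r.camera("wrist");t=r.camera("top");top0=cv2.imread("pics/top0.png")[:,:,::-1]
def rim(img,uv,rad):
    h=cv2.cvtColor(np.ascontiguousarray(img),cv2.COLOR_RGB2HSV)
    m=((h[...,1]<50)&(h[...,2]>150)).astype(np.uint8)
    k=np.zeros_like(m);cv2.circle(k,uv,rad,1,-1);m&=k
    cs=cv2.findContours(m,cv2.RETR_EXTERNAL,cv2.CHAIN_APPROX_NONE)[0];q=cv2.convexHull(max(cs,key=cv2.contourArea))
    return cv2.fitEllipse(q)
a=rim(w["img"],(236,192),40);b=rim(top0,(376,274),19);print(a,b)
p,e=two(w,a[0],t,b[0]);print("cup",p,e)
for z in(.061,.067,.073,.079,.085):print(z,plane(w,a[0],z)[:2],plane(t,b[0],z)[:2])
A=[plane(w,q,.038)[:2] for q in((281,68),(283,227),(75,228),(53,75))];A=np.array(A);print(A,A.mean(0))
E
```

```text
((234.79446411132812, 191.51553344726562), (63.47089385986328, 65.89105987548828), 134.77413940429688) ((375.9586181640625, 273.3094177246094), (25.942523956298828, 29.457216262817383), 103.019287109375)
cup [ 0.5427 -0.1861  0.0818] 0.0029090845542435423
0.061 [ 0.545  -0.1893] [ 0.5551 -0.1874]
0.067 [ 0.5441 -0.188 ] [ 0.5518 -0.1874]
0.073 [ 0.5433 -0.1867] [ 0.5484 -0.1873]
0.079 [ 0.5424 -0.1854] [ 0.5451 -0.1873]
0.085 [ 0.5415 -0.184 ] [ 0.5417 -0.1873]
[[ 0.4011 -0.1526]
 [ 0.5853 -0.1311]
 [ 0.62   -0.4003]
 [ 0.4345 -0.4242]] [ 0.5102 -0.277 ]
```

```bash
python3 -c "
from bench import r
from h import *
delta(r.read_state(),(.5443,-.1868,.185),97)"
python3 jog.py '[[0.002,-0.01,0,0,0.01],[0.007,-0.03,0,0,0.01],[0.013,-0.055,0,0,0.01],[0.018,-0.078,0,0,0.01],[0.021,-0.092,0,0,0.01],[0.022,-0.096,0.005,0,0.01],[0.022,-0.096,0.025,0,0.01],[0.022,-0.096,0.055,0,0.01],[0.022,-0.096,0.085,0,0.01],[0.022,-0.096,0.11,0,0.01],[0.022,-0.096,0.125,0,0.01],[0.022,-0.096,0.13,0,0.01]]'
python3 - <<'E'
from bench import r
from h import *
np.set_printoptions(precision=4,suppress=True)
s=r.read_state();print(s["ee_pos"],s["ft_force"]);delta(s,(.5443,-.1868,.185),97)
c=r.camera("top");cv2.imwrite("pics/t6.png",cv2.resize(c["img"][200:360,320:490,::-1],None,fx=3.5,fy=3.5,interpolation=cv2.INTER_CUBIC))
E
```

```text
shift [ 0.0226 -0.0965  0.1524] turn 0.004 yang now 97.3 j7 1.84
time: 12.85
ee_pos: [0.5442, -0.1868, 0.2059]
eef_rot: [-0.063, 0.998, 0.0, -0.001]
ft_force: [-0.3, 0.1, -1.1]
width: 0.0261
grip_force: 8.0
[ 0.5442 -0.1868  0.2059] [-0.2775  0.0913 -1.0963]
shift [-0.0002 -0.      0.0209] turn 0.003 yang now 97.2 j7 2.08
```

View pics/t6.png

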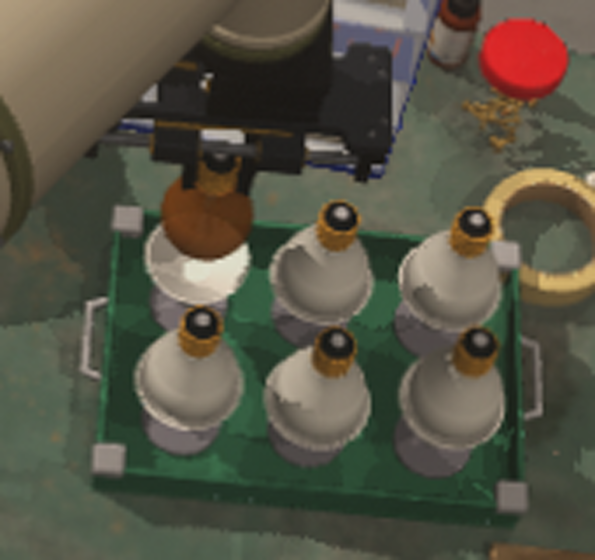

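The lamp hangs over the cup's back part as seen from the oblique top camera; glass centre at crop (207,217). I'll check it in the top camera's frame against the cup.

```bash
python3 - <<'E'
from bench import r
from h import *
np.set_printoptions(precision=4,suppress=True)
t=r.camera("top");img=t["img"]
h=cv2.cvtColor(np.ascontiguousarray(img),cv2.COLOR_RGB2HSV)
m=((h[...,0]<20)&(h[...,1]>130)&(h[...,2]>50)).astype(np.uint8);k=np.zeros_like(m);k[248:276,362:396]=1;m&=k
ys,xs=np.nonzero(m);print(xs.min(),xs.max(),ys.min(),ys.max())
(cx,cy),rad=cv2.minEnclosingCircle(np.c_[xs,ys].astype(np.float32));print(cx,cy,rad)
print(plane(t,(cx,cy),.1343),plane(t,(320+207.5/3.5-.5,200+217.5/3.5-.5),.1343),proj(t,(.5442,-.1868,.1343)))
E
```

```text
366 391 248 273
379.8403015136719 259.4633483886719 14.070951461791992
[ 0.5526 -0.1898  0.1343] [ 0.5463 -0.1884  0.1343] [377.9787 262.2606]
```

The lamp and cup agree to within about 2 mm. I'll lower it to just above the highest possible seat with a light grip.

```bash
cat > ok.py <<'E'
from bench import r;import sys
s=r.read_state();f=s["ft_force"];print("z %.4f"%s["ee_pos"][2],"f",f.round(2),"w %.4f"%s["width"])
sys.exit(0 if f[2]<0.6 else 1)
E
python3 jog.py '[[0,0,0.008,0,0.01],[0,0,0.018,0,0.01],[0,0,0.028,0,0.01],[0,0,0.034,0,0.01],[0,0,0.037,0,0.01],[0,0,0.038,0,0.01],[0,0,0.038,0,0.01]]' 6 >/dev/null; python3 ok.py &&
python3 jog.py '[[0,0,0.001,0,0.01],[0,0,0.002,0,0.01],[0,0,0.002,0,0.01]]'>/dev/null; python3 ok.py &&
python3 jog.py '[[0,0,0.001,0,0.01],[0,0,0.002,0,0.01],[0,0,0.002,0,0.01]]'>/dev/null; python3 ok.py
```

```text
z 0.1696 f [ 0.86 -0.36 -0.61] w 0.0263
z 0.1675 f [-0.07 -0.01 -1.53] w 0.0265
z 0.1653 f [-0.11 -0.43 -0.37] w 0.0264
```

```bash
J='python3 jog.py'; 
python3 jog.py '[[0,0,0.001,0,0.01],[0,0,0.002,0,0.01],[0,0,0.002,0,0.01]]'>/dev/null; python3 ok.py &&
python3 jog.py '[[0,0,0.001,0,0.01],[0,0,0.002,0,0.01],[0,0,0.002,0,0.01]]'>/dev/null && python3 ok.py &&
python3 jog.py '[[0,0,0.001,0,0.01],[0,0,0.002,0,0.01],[0,0,0.002,0,0.01]]'>/dev/null && python3 ok.py &&
python3 jog.py '[[0,0,0.001,0,0.01],[0,0,0.002,0,0.01],[0,0,0.002,0,0.01]]'>/dev/null && python3 ok.py &&
python3 jog.py '[[0,0,0.001,0,0.01],[0,0,0.002,0,0.01],[0,0,0.002,0,0.01]]'>/dev/null && python3 ok.py &&
python3 jog.py '[[0,0,0.001,0,0.01],[0,0,0.002,0,0.01],[0,0,0.002,0,0.01]]'>/dev/null && python3 ok.py
```

```text
z 0.1633 f [ 0.52  0.41 -0.81] w 0.0264
z 0.1613 f [-0.66 -0.85 -0.74] w 0.0265
z 0.1605 f [-1.94  2.47  7.06] w 0.0265
```

Contact at TCP z≈0.1605, so the underside is about 53 mm above the foot, within range. The side force points to -x,+y, so I'll back off, shift about 1.5 mm that way and feel again.

```bash
python3 jog.py '[[0,0,-0.0012,0,0.01],[0,0,-0.0025,0,0.01],[0.001,0.0012,-0.0025,0,0.01],[0.001,0.0012,-0.0025,0,0.01]]'; python3 ok.py &&
python3 jog.py '[[0,0,0.0005,0,0.01],[0,0,0.001,0,0.01],[0,0,0.001,0,0.01]]'>/dev/null && python3 ok.py &&
python3 jog.py '[[0,0,0.0005,0,0.01],[0,0,0.001,0,0.01],[0,0,0.001,0,0.01]]'>/dev/null && python3 ok.py &&
python3 jog.py '[[0,0,0.0005,0,0.01],[0,0,0.001,0,0.01],[0,0,0.001,0,0.01]]'>/dev/null && python3 ok.py
```

```text
time: 15.55
ee_pos: [0.5432, -0.1868, 0.1618]
eef_rot: [-0.062, 0.998, 0.0, -0.0]
ft_force: [-0.3, 0.6, -0.6]
width: 0.0263
grip_force: 6.0
z 0.1618 f [-0.33  0.64 -0.58] w 0.0263
z 0.1609 f [ 0.08  0.2  -1.16] w 0.0259
z 0.1601 f [ 0.28 -0.51 -0.23] w 0.0261
z 0.1598 f [0.1  1.08 5.83] w 0.0260
```

```bash
python3 jog.py '[[0,0.0006,-0.0006,0,0.01],[0,0.0006,-0.0006,0,0.01]]'; python3 ok.py; python3 jog.py '[[0,0,0.0003,0,0.01],[0,0,0.0003,0,0.01]]' 3; python3 ok.py
```

```text
time: 16.65
ee_pos: [0.5435, -0.1862, 0.1597]
eef_rot: [-0.062, 0.998, 0.0, 0.0]
ft_force: [-0.1, 0.1, 2.1]
width: 0.0261
grip_force: 6.0
z 0.1597 f [-0.13  0.15  2.14] w 0.0261
time: 16.85
ee_pos: [0.5437, -0.1861, 0.1596]
eef_rot: [-0.062, 0.998, 0.0, 0.0]
ft_force: [0.8, 1.2, 5.1]
width: 0.0265
grip_force: 3.0
z 0.1596 f [0.79 1.17 5.12] w 0.0265
```

Seated with almost no side load. I'll open slowly and watch.

```bash
python3 jog.py '[[0,0,-0.0003,0,0.026],[0,0,-0.0003,0,0.028],[0,0,-0.0003,0,0.03],[0,0,-0.0003,0,0.033],[0,0,-0.0003,0,0.037],[0,0,-0.0003,0,0.042],[0,0,-0.0003,0,0.048],[0,0,-0.0003,0,0.048]]'; python3 ok.py
python3 jog.py '[[0,0,-0.005,0,0.048],[0,0,-0.015,0,0.048],[0,0,-0.035,0,0.048],[0,0,-0.06,0,0.048],[0,0,-0.09,0,0.048],[0,0,-0.12,0,0.048],[0,0,-0.15,0,0.048],[0,0,-0.17,0,0.048],[0,0.04,-0.17,0,0.048],[0,0.08,-0.17,0,0.048],[0,0.12,-0.17,0,0.048],[0,0.12,-0.17,0,0.048]]'
python3 - <<'E'
from bench import r
import cv2
c=r.camera("wrist");a=c["img"][20:270,0:360,::-1]
c=r.camera("top");b=c["img"][200:360,320:490,::-1]
import numpy as np
a=cv2.resize(a,(400,278));b=cv2.resize(b,(340,320));o=np.zeros((320,740,3),np.uint8);o[:278,:400]=a;o[:,400:]=b
cv2.imwrite("pics/end.png",o)
E
```

```text
time: 17.65
ee_pos: [0.5433, -0.1862, 0.1596]
eef_rot: [-0.062, 0.998, 0.0, -0.0]
ft_force: [-0.7, -0.6, 1.0]
width: 0.0461
grip_force: 0.0
z 0.1596 f [-0.74 -0.59  1.01] w 0.0461
time: 18.85
ee_pos: [0.5284, -0.0611, 0.3306]
eef_rot: [-0.066, 0.998, 0.001, 0.0]
ft_force: [0.9, -0.1, -0.9]
width: 0.048
grip_force: 0.0
```

View pics/end.png

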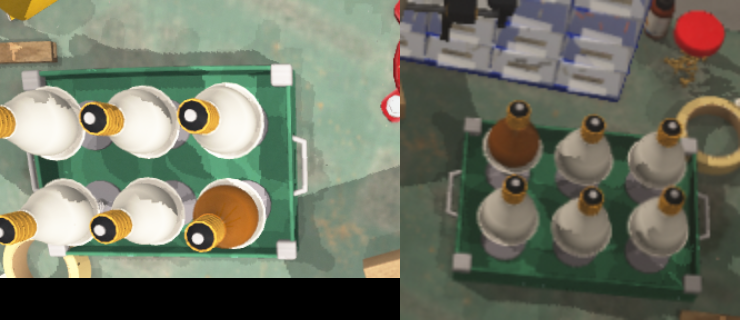

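The amber lamp is in the cup and everything else is in place. The tip looks slightly offset in the wrist view, so I'll check the lean numerically before handing in.

```bash
python3 - <<'E'
from bench import r
from h import *
np.set_printoptions(precision=4,suppress=True)
w=r.camera("wrist");t=r.camera("top")
W=lambda u,v:(u*.9,20+v*.9);T=lambda u,v:(320+(u-400)/2,200+v/2)
for n,c,tip,gl in(("w",w,W(203,236),W(228,213)),("t",t,T(518,109),T(513,145))):
    for b in(.055,.058):print(n,"glass",plane(c,gl,b+.031)[:2],"tip",plane(c,tip,b+.109)[:2])
print("2v tip",two(w,W(203,236),t,T(518,109)),"glass",two(w,W(228,213),t,T(513,145)))
# reference: neighbouring opal
print("opal tip",two(w,W(110,226),t,T(594,126)),"glass",two(w,W(152,212),t,T(583,158)))
E
```

```text
w glass [ 0.5406 -0.1912] tip [ 0.5449 -0.1871]
w glass [ 0.54   -0.1903] tip [ 0.544 -0.186]
t glass [ 0.5437 -0.1882] tip [ 0.5476 -0.1856]
t glass [ 0.542  -0.1882] tip [ 0.5458 -0.1856]
2v tip (array([ 0.5435, -0.1853,  0.1701]), np.float64(0.0009537793637393486)) glass (array([ 0.5385, -0.1883,  0.0954]), np.float64(0.0002793759690451183))
opal tip (array([ 0.5521, -0.2745,  0.1491]), np.float64(0.0037647363151041588)) glass (array([ 0.552 , -0.274 ,  0.0734]), np.float64(0.00030305597814679895))
```

The lean is at most about 0.07 rad (limit 0.15), the lamp is seated and released, and the hand is clear.

```bash
python3 -c "
from bench import r
print(r.close_job())"
```

```text
the job is handed in; nothing more can be done
None
```

I turned the amber lamp to the front, lifted it out and set it in the tray's empty cup, released and leaning about 0.07 rad at most; the job was handed in at about 19 s, and no verdict came back.

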